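# Set the screw rest of the inspection stand and lay the parallel in it

### The arm

A 6-joint arm with a two-finger parallel gripper is mounted at the origin on the work surface. World frame = base frame: x ahead of the robot, y to its left, z up, the work surface at z = 0. Lengths are in m, angles in rad, forces in N, time in s.
With the tool pointing down it reaches from about 0.3 to 0.775 m from the base axis. Payload 14.6 kg.
Tool frame: the origin (TCP) lies at the very end of the fingers, on their centre line; the grasp point (between the pads) lies 19 mm behind it; z points along the fingers, y is the line along which they close (so a half turn about z gives the same grasp; the last joint's range is limited). The gripper opens to 94 mm and grips with 3 to 60 N. Pads are 16 mm wide; open, the fingers measure 119 mm over their backs; the gripper's body (75 mm by 177 mm) begins 78 mm behind the grasp point.
Start: joints at [-1.382, 0.3, 1.521, -0, 1.321, -0.067], TCP at [0.139, -0.532, 0.205] pointing down, gripper open.
Joint ranges: [-3.03, 3.03], [-0.79, 2.21], [0.23, 2.52], [-1.04, 4.18], [0, 3.07], [-2.55, 2.55]. Speed limits (rad/s): [2.22, 2.22, 2.57, 3.14, 3.14, 3.14].

### API

Orientations are given as a unit quaternion [x, y, z, w].
In Python, from plant import env, eyes gives the robot as it stands.
- The arm moves only by the shell command python3 -m handwheel 'ROWS'. ROWS is JSON, a list of rows, each a list of 7 numbers: the shift along the world's x, y, z in mm, then the turn, a rotation vector about the world's x, y, z in degrees, then the opening, from 0 (shut) to 1 (fully open). A call has 1 to 20 rows; each row is the pose to reach, as a shift and turn from the pose commanded when the call began; what a row does not reach only later rows make up. A row lasts 1/8 s, in which the tool goes at most 62.5 mm and 10.7 degrees, less where a joint would pass 70% of its speed; a pose out of reach is approached as far as the arm can. A call with a gripper value outside its range is refused whole. The fingers move at their own pace and stop on an object; the grip force is fixed at half the most. Time passes only in rows, so rows that repeat a pose let the fingers close. It gives the time, the measured TCP pose, the force, the opening and the grip force at its end, in the units of the state.
- env.get_obs(): the state, without advancing time (a new reading comes with each control period).
- eyes.camera(name): name is "scene" or "top" or "wrist"; returns the picture (400x640x3 uint8, red, green, blue); there is no depth.
- eyes.calibration(name): a dict with "fx", "fy", "cx", "cy" (pixels), "k1" (the pictures are not rectified: a ray, as slopes to the right and down, at radius r is drawn at 1 + k1 r^2 times it, then the intrinsics apply), "R" (3x3) and "t" (3): a world point X has camera coordinates R X + t; the wrist camera has in their place "mount" (4x4, takes a point from camera to tool coordinates, whose origin is the TCP and whose axes are the flange's). Camera axes: x right, y down, z forward; pixel columns grow to the right and rows downward; lengths in m; the calibration is good to about 2 mm. A picture is of the moment at which its call begins: read the wrist's pose just before it. calibration takes no time and is no camera call.
- env.job_done(): hands the job in; it is judged then, once.
Trained networks look in the newest picture that a camera, given by its name, has taken for a name from the list of things; names that differ only in an ending like _2 or _b are one class to them, and where a whole thing is asked for, a point or a joint stands for the part that bears it (a point fixed in the world has none). Each returns a list of dicts, best first, with "p" (0 to 1); they miss things now and then, are a little off and sometimes report something else, mostly with a low value. They report only what shows in the picture. A call takes as long as a camera call. They do not tell look-alikes from the thing itself.
- eyes.spot_in(target, camera): "location" ([x, y, z] in m, in world coordinates, good to about 4 mm: the middle of the surface that is visible of it).
- eyes.outline_of(target, camera): "region" (400x640 bool, what is visible of it).
- eyes.mark_of(target, camera): "location" ([x, y, z] in m, in world coordinates, good to about 4 mm: a listed point, or the origin of a listed thing).
The state is a dict: "time": time; "q": joint angles; "joint_velocities": joint speeds; "effort": joint torques, N m; "eef_pos": TCP position; "tool_rot": TCP orientation; "contact_force": force on the tool from outside, world axes, zero at the start; "moment": the same for the moment, N m; "width": opening from 0.0 (shut) to 1.0 (fully open); "grasp_force": force on a finger pad.
Only numpy, scipy, OpenCV 4.12 (cv2) and the standard library are available. Lean on these libraries where they do the work, as an engineer would, in place of code of your own. Each camera call takes 0.05 s, during which the arm holds its last target. There are 200 camera calls.

### The job

On the inspection stand, screw the slotted rest down (clockwise, by its tommy bar) until it bites on its spring washer, carry on to the first position after that in which its slot lines up with the slot of the fixed rest, and let go: a rest that still turns freely is not set, and half a turn too far overtightens the washer. Then gently lay the long narrow parallel in both slots, fully down and about evenly over the stand, let it go, and leave the other things on the bench where they are.

Things in the scene. Friction and masses are not known exactly. Their poses are not given: they have to be found in the camera images.
- stand: the inspection stand, fixed to the bench: a grey cast plate 80 (its x) x 200 (its y) x 20 mm high; origin at the centre of the plate's underside, z up. It carries the fixed rest at y = +55 mm and the screw rest, whose vertical screw axis is at x = 0, y = -55 mm. When all is set both slots and the laid parallel run along the stand's y at x = 0.
- fixed_slot (a point): centre of the slot floor of the fixed rest, 57.5 mm above the stand's origin: a steel block 40 mm (stand's x) x 20 mm (y), its top 12 mm above this point; the slot is 14.5 mm wide and runs along the stand's y
- rest: the screw rest: a steel block 40 (its x) x 36 (its y) x 40.5 mm high; origin on the screw axis at its underside, 27 to 34 mm above the bench (the collar and washer under it are shimmed differently each time). Its slot, 14.5 mm wide and 12 mm deep, runs along its own y through the axis, open at both ends. Same either way round: lines up every half turn; clockwise goes down. Stays where it is left.
- rest_slot (a point): centre of the screw rest's slot floor, 28.5 mm above its origin, on the screw axis. Right-handed thread, 4 mm pitch. The rest starts loose (0.05 N m) and bites within three quarters of a turn; then the torque grows about 0.4 N m per rad. Wanted: lined up 0.7 to 2.0 rad past the bite (0.3 to 0.9 N m); half a turn before is always loose, half a turn after always overtight.
- tommy_bar (a point): middle of the dark steel tommy bar, 14 mm above the rest's origin on the screw axis: a round bar of 8 mm diameter fixed through the rest along the rest's x (square to its slot), reaching 62 mm from the axis to either side, for turning the rest. Pushing it 46 mm from the axis takes about 1 N while loose, 6 N or more (at most 20 N) near the wanted position.
- parallel: the long narrow parallel, loose: a plain ground steel bar 12 mm (its x) x 160 mm (its y) x 16 mm high, 0.24 kg; origin at the centre of its underside. It lies flat on the bench to begin with.
- short_parallel: bystander: a shorter and wider steel bar 22 x 100 x 14 mm, origin at the centre of its underside; it may lie in either of the two bars' places
- v_block: bystander: a dark steel V-block 45 x 45 x 36 mm, origin at the centre of its underside
- ring_gauge: bystander: a steel ring 52 mm across and 16 mm high, origin at the centre of its underside
- wrench: bystander: a steel spanner lying flat, origin at about its middle
- parts_cup: bystander: a grey plastic cup 80 mm across and 60 mm high, origin at the centre of its underside
- oil_bottle: bystander: a small white bottle 50 mm across and 120 mm high, origin at the centre of its underside
Things that resemble listed ones, but are neither listed nor needed, are in the scene too. Leave any blue or green look-alike of the parallel alone.

How it is judged:
On the way:
1. the screw rest bears on its washer (more than 12 N), its slot is lined up with the fixed rest's slot to 0.07 rad, and it has been let go (contact force between rest and stand above 12 N and angle between the y axis of rest and the y axis of stand, either way round below 0.07 rad and contact force between the fingers and rest below 0.5 N), for 0.2 s.
At the end, for the whole second after the job is handed in: The screw rest bears on its washer with 12 to 105 N, slot along the stand's y to 0.07 rad; the long parallel lies still in both slots: within 3 mm across and 15 mm along of the stand's centre, underside 55.5 to 60.5 mm above the stand's origin, along its y to 0.04 rad, right side up (contact force between rest and stand above 12 N and angle between the y axis of rest and the y axis of stand, either way round below 0.07 rad and x of parallel in the frame of stand between -0.003 and 0.003 m and y of parallel in the frame of stand between -0.015 and 0.015 m and z of parallel in the frame of stand between 0.0555 and 0.0605 m and angle between the y axis of parallel and the y axis of stand, either way round below 0.04 rad and angle between parallel's own z axis and vertical below 0.06 rad and linear speed of parallel below 0.01 m/s); the robot touches nothing.
It fails at once if the spring washer is overtightened (more than 105 N, about 2.7 rad past the bite) (contact force between rest and stand above 105 N).
It fails at once if the parallel is pressed against the stand or the rest with more than 40 N (contact force between parallel and rest above 40 N or contact force between parallel and stand above 40 N).
It fails at once if a bystander is moved by more than 25 mm (distance of any of short_parallel, v_block, ring_gauge, wrench, parts_cup, oil_bottle from where it was at the start of the episode above 0.025 m).
It also fails if it takes over 72 s, if anything falls off the work surface, if the arm or the gripper's body presses on something with over 40 N, if the wrist force passes 120 N, or if a joint passes its speed limit or range.

## Working session

There is one attempt and no reset: what is moved stays moved. The work goes in short steps, Python scripts to look and compute and a shell command to move; the robot and the scene stay as the last step left them, time stands still between calls to the robot, and variables do not carry over. Pictures are saved under pics/ and viewed, at most 10 in all, crops included, and the job is handed in when it is done.

```bash
ls; mkdir -p pics; python3 - <<'E'
from plant import env, eyes
import cv2, numpy as np
o=env.get_obs(); print(o['time'],o['eef_pos'],o['tool_rot'],o['width'])
ims=[]
for c in ("top","scene"):
    im=eyes.camera(c); cv2.imwrite(f'pics/{c}0.png',im[:,:,::-1])
    k=eyes.calibration(c); print(c,{a:np.round(b,3).tolist() for a,b in k.items()})
    for n in ("stand","fixed_slot","rest","rest_slot","tommy_bar","parallel","short_parallel","v_block","ring_gauge","wrench","parts_cup","oil_bottle"):
        if c=="scene" and n not in("stand","fixed_slot","rest_slot","tommy_bar","parallel"):continue
        r=eyes.mark_of(n,c); print(n,[(np.round(d['location'],3).tolist(),round(d['p'],2)) for d in r[:4]])
print(env.get_obs()['time'])
E
```

```text
pics
0.0 [ 0.13911387 -0.53184841  0.20490563] [ 9.91833233e-01  1.27540191e-01 -2.96895573e-05 -5.79334989e-04] 1.0001148716515964
top {'fx': 408.71, 'fy': 408.71, 'cx': 319.018, 'cy': 202.643, 'k1': -0.082, 'R': [[0.02, -1.0, 0.017], [-0.992, -0.022, -0.127], [0.127, -0.014, -0.992]], 't': [-0.044, 0.55, 1.142]}
stand [([0.582, -0.103, -0.002], 0.69), ([0.748, 0.1, -0.004], 0.41)]
fixed_slot [([0.572, -0.051, 0.055], 0.83)]
rest [([0.596, -0.156, 0.031], 0.7), ([0.744, 0.099, -0.005], 0.54)]
rest_slot [([0.594, -0.159, 0.059], 0.83)]
tommy_bar [([0.599, -0.154, 0.044], 0.58)]
parallel [([0.296, 0.213, 0.006], 0.79), ([0.445, 0.164, 0.001], 0.66), ([0.342, -0.14, -0.0], 0.48)]
short_parallel [([0.617, 0.231, 0.001], 0.59)]
v_block [([0.747, 0.099, -0.003], 0.66)]
ring_gauge [([0.374, 0.034, 0.0], 0.72)]
wrench [([0.505, -0.418, -0.002], 0.84), ([0.367, 0.033, 0.003], 0.35)]
parts_cup [([0.688, -0.382, 0.001], 0.64), ([0.584, -0.103, -0.0], 0.64), ([0.618, 0.232, 0.001], 0.25)]
oil_bottle [([0.331, 0.365, 0.004], 0.87)]
scene {'fx': 411.202, 'fy': 411.202, 'cx': 317.377, 'cy': 198.964, 'k1': 0.025, 'R': [[-0.652, 0.758, 0.015], [0.617, 0.542, -0.57], [-0.441, -0.362, -0.821]], 't': [0.395, -0.282, 1.353]}
stand [([0.584, -0.108, -0.002], 0.66)]
fixed_slot [([0.569, -0.047, 0.056], 0.93)]
rest_slot [([0.597, -0.162, 0.058], 0.56)]
tommy_bar [([0.599, -0.156, 0.045], 0.79)]
parallel [([0.446, 0.161, -0.001], 0.61), ([0.816, 0.256, -0.001], 0.61), ([0.339, -0.134, -0.0], 0.59), ([0.296, 0.218, -0.003], 0.58)]
0.95
```

View pics/top0.png

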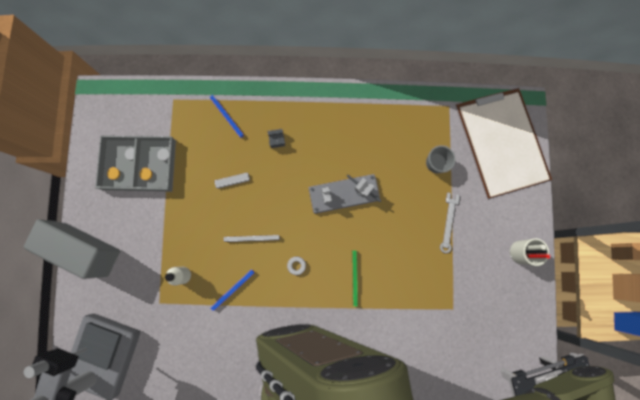

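```bash
cat > h.py <<'E'
from plant import env, eyes
import cv2, numpy as np
from scipy.spatial.transform import Rotation as Ro
def cam(name,obs=None):
    k=eyes.calibration(name)
    K=np.array([[k['fx'],0,k['cx']],[0,k['fy'],k['cy']],[0,0,1]]);D=np.array([k['k1'],0,0,0.])
    if 'mount' in k:
        T=np.eye(4);T[:3,:3]=Ro.from_quat(obs['tool_rot']).as_matrix();T[:3,3]=obs['eef_pos']
        M=np.linalg.inv(T@np.array(k['mount'])); R,t=M[:3,:3],M[:3,3]
    else: R,t=np.array(k['R']),np.array(k['t'])
    return K,D,R,t
def unproj(uv,z,C):
    K,D,R,t=C; uv=np.array(uv,float).reshape(-1,1,2)
    n=cv2.undistortPoints(uv,K,D).reshape(-1,2); d=np.c_[n,np.ones(len(n))]@R; c=-R.T@t
    return c+d*((z-c[2])/d[:,2])[:,None]
def proj(X,C):
    K,D,R,t=C; return cv2.projectPoints(np.array(X,float).reshape(-1,1,3),cv2.Rodrigues(R)[0],t,K,D)[0].reshape(-1,2)
E
python3 - <<'E'
import cv2
a=cv2.imread('pics/top0.png')
E
```

```text
(no output)
```

The top view shows the long parallel at about (252,239), the short bar at (232,181), the stand at about (345,195) with the screw rest at (367,187). The blue and green bars are decoys.

```bash
python3 - <<'E'
from h import *
o=env.get_obs(); k=eyes.calibration('wrist'); print(np.round(k['mount'],3),k['fx'],k['k1'])
print(Ro.from_quat(o['tool_rot']).as_matrix().round(3))
E
python3 -m handwheel '[[60,50,95,0,0,0,1],[120,100,95,0,0,0,1],[180,150,95,0,0,0,1],[240,200,95,0,0,0,1],[300,250,95,0,0,0,1],[350,300,95,0,0,0,1],[400,350,95,0,0,0,1],[430,390,95,0,0,0,1],[430,390,95,0,0,0,1],[430,390,95,0,0,0,1]]'
```

```text
[[-0.    -0.964 -0.267  0.077]
 [ 1.    -0.     0.    -0.001]
 [-0.    -0.267  0.964 -0.179]
 [ 0.     0.     0.     1.   ]] 329.8889933962069 -0.038958357127787974
[[ 0.967  0.253 -0.   ]
 [ 0.253 -0.967  0.   ]
 [-0.    -0.    -1.   ]]
time: 2.2
eef_pos: [0.5705, -0.14, 0.3004]
tool_rot: [0.992, 0.128, -0.0, -0.0]
contact_force: [-0.2, -0.8, -0.4]
width: 0.999
grasp_force: 0.0
```

```bash
python3 - <<'E'
from h import *
o=env.get_obs(); print(o['q'].round(3) if hasattr(o['q'],'round') else o['q'])
im=eyes.camera('wrist'); cv2.imwrite('pics/w1.png',im[:,:,::-1])
np.savez('w1.npz',p=o['eef_pos'],q=o['tool_rot'])
for n in("fixed_slot","rest_slot","tommy_bar","stand"):
    print(n,[(np.round(d['location'],4).tolist(),round(d['p'],2)) for d in eyes.mark_of(n,'wrist')[:3]])
E
```

```text
[-0.303  0.336  1.257  0.     1.549  1.011]
fixed_slot [([0.5688, -0.0473, 0.0563], 0.71), ([0.5054, -0.42, 0.0001], 0.41)]
rest_slot [([0.5977, -0.1567, 0.0648], 0.67), ([0.5682, -0.0492, 0.0553], 0.35)]
tommy_bar [([0.5962, -0.1577, 0.0442], 0.82)]
stand [([0.5815, -0.1058, 0.0007], 0.7)]
```

View pics/w1.png

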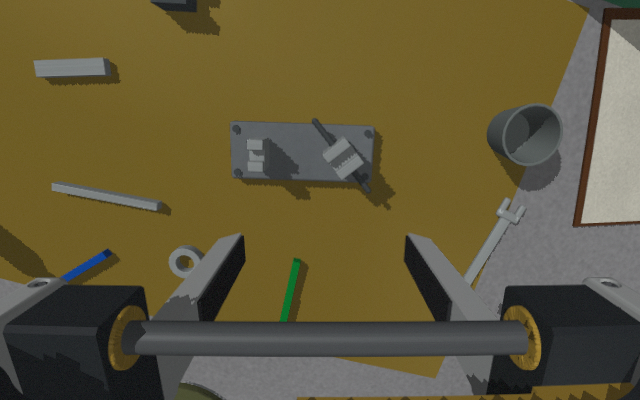

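The wrist view shows the fixed rest at (256,154), the screw rest at (344,158), and bar ends at about (316,121) and (372,190). I'll take a crop to refine these.

```bash
python3 - <<'E'
from h import *
im=cv2.imread('pics/w1.png')[105:210,220:400]
cv2.imwrite('pics/w1c.png',cv2.resize(im,None,fx=4.4,fy=4.4,interpolation=cv2.INTER_CUBIC))
E
```

```text
(no output)
```

View pics/w1c.png

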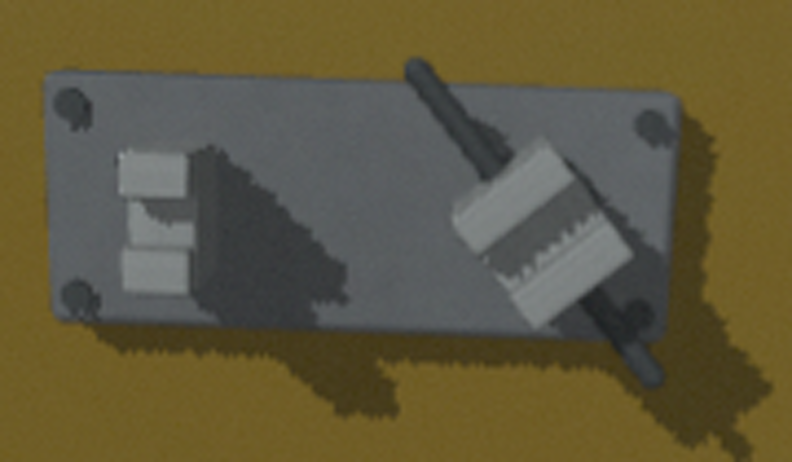

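```bash
cat >> h.py <<'E'
def yaw_of(A,B): d=np.array(B)-A; return np.degrees(np.arctan2(d[1],d[0]))
E
python3 - <<'E'
from h import *
d=np.load('w1.npz'); C=cam('wrist',{'eef_pos':d['p'],'tool_rot':d['q']})
f=lambda L,z: unproj(np.array(L)/4.4+[220,105],z,C)
c=f([(48,72),(680,93),(663,340),(56,320)],.02); print(c.round(4),'ctr',c.mean(0))
print('yaw of stand x axis',yaw_of(c[3],c[0]),yaw_of(c[2],c[1]),'y axis-90',yaw_of(c[1],c[0])-90,yaw_of(c[2],c[3])-90)
print(np.linalg.norm(c[0]-c[1]),np.linalg.norm(c[0]-c[3]))
b=f([(417,67),(652,378)],.045); print('bar',b.round(4),b.mean(0),yaw_of(b[1],b[0]),np.linalg.norm(b[0]-b[1]))
r=f([(543,137),(634,253),(538,328),(452,215)],.0715); print('rest',r.mean(0),yaw_of(r[1],r[0])-90,yaw_of(r[2],r[3])-90,np.linalg.norm(r[0]-r[1]),np.linalg.norm(r[0]-r[3]))
g=f([(118,152),(187,150),(190,295),(122,292)],.0695);print('fixed',g.mean(0))
E
```

```text
[[ 6.000e-01 -3.000e-04  2.000e-02]
 [ 6.434e-01 -1.912e-01  2.000e-02]
 [ 5.671e-01 -2.087e-01  2.000e-02]
 [ 5.237e-01 -1.720e-02  2.000e-02]] ctr [ 0.58355184 -0.10434401  0.02      ]
yaw of stand x axis 12.4941736937108 12.916554408176571 y axis-90 12.790567137589875 12.77622619514706
0.19575710823188644 0.07815925475964468
bar [[ 0.631  -0.111   0.045 ]
 [ 0.5591 -0.204   0.045 ]] [ 0.59502113 -0.15750677  0.045     ] 52.2941485342139 0.11760870574488753
rest [ 0.59636311 -0.15688289  0.0715    ] -36.2061382884081 -38.001357412567586 0.04159815691270947 0.03321148895042062
fixed [ 0.57133    -0.05014196  0.0695    ]
```

```bash
python3 -m handwheel '[[5,2,0,0,0,10,0.35],[10,4,0,0,0,20,0.35],[15,6,0,0,0,30,0.35],[20,8,0,0,0,40,0.35],[25,10,0,0,0,50,0.35],[30,12,0,0,0,60,0.35],[35,14,0,0,0,70,0.35],[40,16,0,0,0,80,0.35],[45,18,0,0,0,90,0.35],[50,19,0,0,0,100,0.35],[53,20,0,0,0,110,0.35],[53,20,0,0,0,120,0.35],[53,20,0,0,0,130,0.35],[53,20,0,0,0,140,0.35],[53,20,0,0,0,150,0.35],[53,20,0,0,0,160,0.35],[53,20,0,0,0,170,0.35],[53,20,0,0,0,180,0.35],[53,20,0,0,0,190,0.35],[53,20,0,0,0,200,0.35]]'
python3 -m handwheel '[[0,0,-40,0,0,5,0.35],[0,0,-90,0,0,5,0.35],[0,0,-130,0,0,5,0.35],[0,0,-160,0,0,5,0.35],[0,0,-160,0,0,5,0.35]]'
python3 -c "
from h import *
o=env.get_obs();print(o['q'],o['eef_pos'],Ro.from_quat(o['tool_rot']).as_matrix()[:,0])
im=eyes.camera('wrist'); cv2.imwrite('pics/w2.png',im[:,:,::-1])
C=cam('wrist',o)
print(proj([[.5958,-.1579,.045],[.5958+.062*np.cos(.916),-.1579+.062*np.sin(.916),.045],o['eef_pos']],C))
"
```

```text
time: 4.95
eef_pos: [0.6215, -0.1236, 0.3009]
tool_rot: [-0.3, 0.954, -0.0, 0.0]
contact_force: [-0.2, 0.4, -0.2]
width: 0.352
grasp_force: 0.0
time: 5.58
eef_pos: [0.6207, -0.1231, 0.1389]
tool_rot: [-0.338, 0.941, 0.001, -0.001]
contact_force: [-0.7, 0.1, 0.6]
width: 0.353
grasp_force: 0.0
[-2.53629828e-01  5.42123268e-01  1.33764467e+00 -1.19334275e-04
  1.26537421e+00 -2.51489838e+00] [ 0.62074451 -0.12312665  0.13890418] [-0.77091859 -0.63692998  0.00217375]
[[310.07545676 156.44608246]
 [326.66807713 225.41827016]
 [323.31728676 247.8760936 ]]
```

View pics/w2.png

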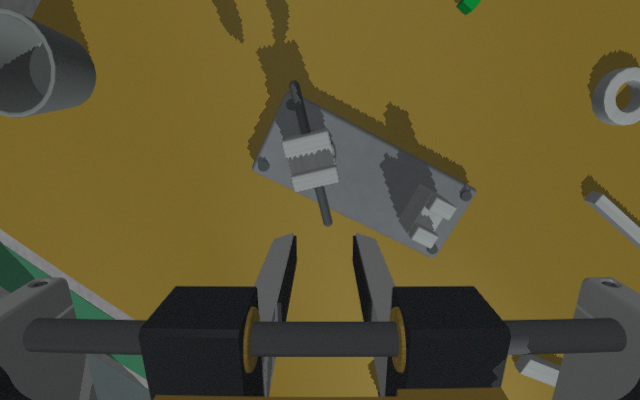

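The bar end shows at (328,224), which matches the prediction, so I can descend.

```bash
python3 -m handwheel '[[2,1,-35,0,0,0,0.35],[2,1,-70,0,0,0,0.35],[2,1,-95,0,0,0,0.35],[2,1,-108,0,0,0,0.35],[2,1,-108,0,0,0,0.35],[2,1,-108,0,0,0,0.16],[2,1,-108,0,0,0,0.16],[2,1,-108,0,0,0,0.16]]'
python3 - <<'E'
from h import *
o=env.get_obs();print(o['moment'],o['eef_pos'])
a0=52.5
P=lambda a:46*np.array([np.cos(np.radians(a)),np.sin(np.radians(a))])
for a in list(range(0,160,10)): print(a,(P(a0-a)-P(a0)).round(1), -max(0,a-13))
a1=a0-150
print('second'); 
for a in list(range(5,80,5)): print(a,(P(a1-a)-P(a1)).round(1))
E
```

```text
time: 6.62
eef_pos: [0.6244, -0.1211, 0.033]
tool_rot: [-0.339, 0.941, -0.0, 0.0]
contact_force: [-0.5, 0.1, -0.4]
width: 0.162
grasp_force: 0.0
[ 0.07678783 -0.07580948 -0.01939462] [ 0.62437726 -0.12113592  0.03301132]
0 [0. 0.] 0
10 [ 5.9 -5.4] 0
20 [ 10.8 -11.8] -7
30 [ 14.5 -18.9] -17
40 [ 16.9 -26.5] -27
50 [ 18.  -34.5] -37
60 [ 17.6 -42.5] -47
70 [ 15.9 -50.3] -57
80 [ 12.8 -57.7] -67
90 [  8.5 -64.5] -77
100 [  3.1 -70.4] -87
110 [ -3.3 -75.3] -97
120 [-10.4 -79. ] -107
130 [-18.  -81.4] -117
140 [-26.  -82.5] -127
150 [-34.  -82.1] -137
second
5 [-4.   0.7]
10 [-7.8  1.7]
15 [-11.6   3.1]
20 [-15.2   4.8]
25 [-18.7   6.8]
30 [-22.    9.1]
35 [-25.1  11.7]
40 [-27.9  14.5]
45 [-30.5  17.6]
50 [-32.8  20.9]
55 [-34.8  24.4]
60 [-36.5  28. ]
65 [-37.9  31.8]
70 [-38.9  35.7]
75 [-39.6  39.6]
```

```bash
python3 -m handwheel '[[6,-5,0,0,0,0,0.16],[11,-12,0,0,0,-7,0.16],[14.5,-19,0,0,0,-17,0.16],[17,-26.5,0,0,0,-27,0.16],[18,-34.5,0,0,0,-37,0.16],[17.5,-42.5,0,0,0,-47,0.16],[16,-50,0,0,0,-57,0.16],[13,-57.5,0,0,0,-67,0.16],[8.5,-64.5,0,0,0,-77,0.16],[3,-70.5,0,0,0,-87,0.16],[-3,-75,0,0,0,-97,0.16],[-10.5,-79,0,0,0,-107,0.16],[-18,-81.5,0,0,0,-117,0.16],[-26,-82.5,0,0,0,-127,0.16],[-34,-82,0,0,0,-137,0.16],[-34,-82,0,0,0,-137,0.16]]'
```

```text
time: 8.62
eef_pos: [0.5902, -0.2035, 0.0326]
tool_rot: [0.751, 0.661, -0.0, 0.0]
contact_force: [-0.9, -0.4, 0.3]
width: 0.16
grasp_force: 0.0
```

```bash
python3 -m handwheel '[[-4,0.5,0,0,0,-5,0.16],[-8,1.5,0,0,0,-10,0.16],[-11.5,3,0,0,0,-15,0.16],[-15,5,0,0,0,-20,0.16],[-18.5,7,0,0,0,-25,0.16],[-22,9,0,0,0,-30,0.16],[-25,11.5,0,0,0,-35,0.16],[-28,14.5,0,0,0,-40,0.16],[-28,14.5,0,0,0,-40,0.16]]'
python3 -m handwheel '[[-2.5,3,0,0,0,-5,0.16],[-5,6.5,0,0,0,-10,0.16],[-7,10,0,0,0,-15,0.16],[-8.5,13.5,0,0,0,-20,0.16],[-10,17,0,0,0,-25,0.16],[-11,21,0,0,0,-30,0.16],[-11,21,0,0,0,-30,0.16]]'
python3 - <<'E'
from h import *
o=env.get_obs();print(o['q'],o['eef_pos'],o['moment'],o['contact_force'],o['width']); 
im=eyes.camera('wrist'); cv2.imwrite('pics/w3.png',im[:,:,::-1])
E
```

```text
time: 9.75
eef_pos: [0.5626, -0.1889, 0.0326]
tool_rot: [0.931, 0.366, 0.0, 0.0]
contact_force: [0.6, -2.7, -1.1]
width: 0.162
grasp_force: 0.9
time: 10.62
eef_pos: [0.5512, -0.1681, 0.0325]
tool_rot: [0.994, 0.112, -0.0, 0.0]
contact_force: [-1.2, -4.9, 0.9]
width: 0.161
grasp_force: 1.8
[-3.59256768e-01  5.53360380e-01  1.59612813e+00 -9.22457281e-04
  9.92280723e-01  9.87241307e-01] [ 0.55123347 -0.16814557  0.0324673 ] [-0.81478281  0.30281629 -0.02127391] [-1.17802471 -4.8553976   0.94889352] 0.16079229784026342
```

```bash
python3 -m handwheel '[[-0.5,1.5,0,0,0,-2,0.16],[-0.6,2.8,0,0,0,-2,0.16],[-0.6,2.8,0,0,0,-2,0.16]]'
python3 -m handwheel '[[0.5,-3,0,0,0,0,0.16],[0.5,-3,0,0,0,0,0.35],[0.5,-3,0,0,0,0,0.35],[0.5,-3,40,0,0,0,0.35],[0.5,-3,80,0,0,0,0.35],[-40,-3,120,0,0,0,0.35],[-40,-3,120,0,0,0,0.35]]'
python3 - <<'E'
from h import *
o=env.get_obs();print(o['eef_pos'])
im=eyes.camera('wrist'); np.savez('w4.npz',p=o['eef_pos'],q=o['tool_rot'])
C=cam('wrist',o); print(proj([.5836,-.1043,.02],C),proj([.5958,-.1579,.07],C))
cv2.imwrite('pics/w4.png',cv2.resize(im[40:240,190:450,::-1],None,fx=3,fy=3,interpolation=cv2.INTER_CUBIC))
E
```

```text
time: 11.05
eef_pos: [0.5505, -0.1654, 0.0324]
tool_rot: [0.996, 0.095, -0.0, 0.0]
contact_force: [-2.6, -6.1, 0.3]
width: 0.162
grasp_force: 2.6
time: 11.92
eef_pos: [0.5104, -0.1681, 0.1556]
tool_rot: [0.996, 0.093, 0.002, 0.001]
contact_force: [0.3, 0.2, -0.2]
width: 0.351
grasp_force: 0.0
[ 0.51044373 -0.16810539  0.15564547]
[[270.94069795 104.58324627]] [[332.02447722 100.17247072]]
```

View pics/w4.png

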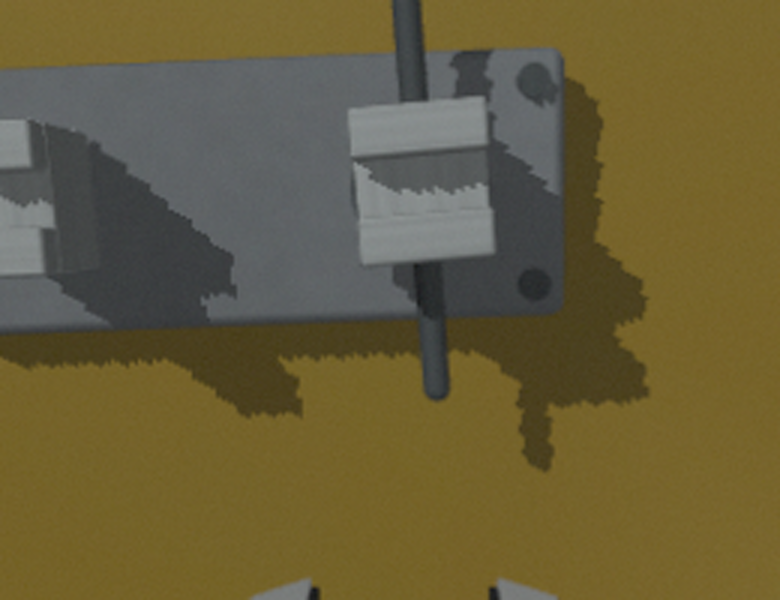

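```bash
python3 - <<'E'
from h import *
d=np.load('w4.npz'); C=cam('wrist',{'eef_pos':d['p'],'tool_rot':d['q']})
f=lambda L,z: unproj(np.array(L)/3+[190,40],z,C)
s=f([(0,71),(550,49),(0,332),(555,314)],.02); print('stand yaw',yaw_of(s[1],s[0])-90,yaw_of(s[3],s[2])-90)
b=f([(407,10),(436,390)],.042); print('bar',yaw_of(b[1],b[0]),b)
r=f([(349,109),(487,97),(361,265),(495,253),(354,156),(489,146)],.0695); print('rest',[yaw_of(r[i+1],r[i])-90 for i in(0,2,4)],r[:4].mean(0))
E
```

```text
stand yaw 12.586630219016513 12.388363562113767
bar 15.428427475738971 [[ 0.64017184 -0.14470761  0.042     ]
 [ 0.53829791 -0.17282275  0.042     ]]
rest [np.float64(15.41296132334125), np.float64(15.689754650765181), np.float64(14.749873149806632)] [ 0.59524299 -0.15722003  0.0695    ]
```

Stand yaw is 12.5° and rest yaw 15.3°, so the rest needs about 2.8° more.

```bash
python3 -m handwheel '[[40.5,0,-40,0,0,0,0.35],[40.5,0,-80,0,0,0,0.35],[40.5,0,-110,0,0,0,0.35],[40.5,0,-120,0,0,0,0.35],[40.5,0,-120,0,0,0,0.16],[40.5,0,-120,0,0,0,0.16],[40,3,-120,0,0,-1,0.16],[39.5,5.5,-120,0,0,-2,0.16],[39.5,5.5,-120,0,0,-2,0.16],[39.5,5.5,-120,0,0,-2,0.16]]'
python3 -m handwheel '[[0.5,-4,0,0,0,0,0.16],[0.5,-4,0,0,0,0,0.35],[0.5,-4,0,0,0,0,0.35],[0.5,-4,40,0,0,0,0.35],[0.5,-4,80,0,0,0,0.35],[-40,-4,120,0,0,0,0.35],[-40,-4,120,0,0,0,0.35]]'
python3 - <<'E'
from h import *
o=env.get_obs();print(o['eef_pos'])
im=eyes.camera('wrist'); np.savez('w5.npz',p=o['eef_pos'],q=o['tool_rot'])
cv2.imwrite('pics/w5.png',cv2.resize(im[40:240,190:450,::-1],None,fx=3,fy=3,interpolation=cv2.INTER_CUBIC))
E
```

```text
time: 13.22
eef_pos: [0.5504, -0.1627, 0.0332]
tool_rot: [0.997, 0.075, 0.001, 0.001]
contact_force: [-0.2, -4.6, 3.0]
width: 0.161
grasp_force: 2.3
time: 14.1
eef_pos: [0.5098, -0.1666, 0.1555]
tool_rot: [0.997, 0.075, 0.002, 0.001]
contact_force: [-0.2, 0.0, 0.2]
width: 0.347
grasp_force: 0.0
[ 0.50984193 -0.16656345  0.15549873]
```

View pics/w5.png

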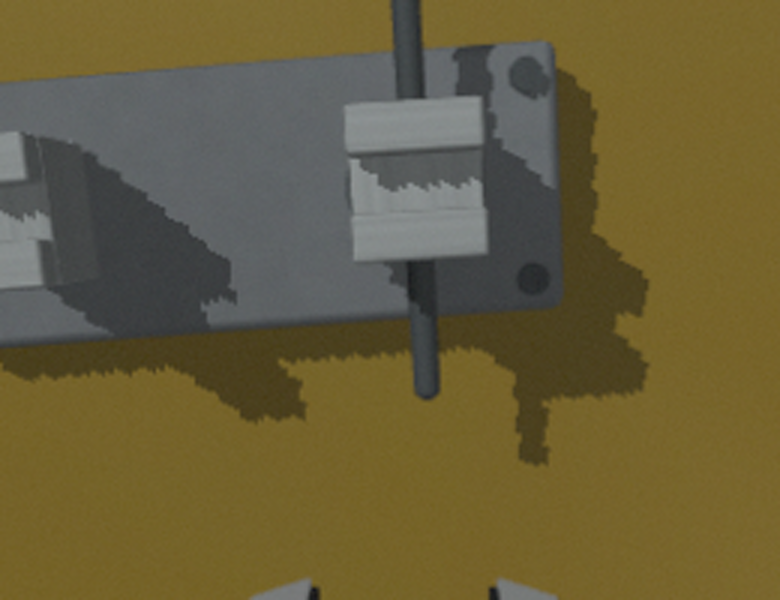

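```bash
python3 - <<'E'
from h import *
d=np.load('w5.npz'); C=cam('wrist',{'eef_pos':d['p'],'tool_rot':d['q']})
f=lambda L,z: unproj(np.array(L)/3+[190,40],z,C)
s=f([(0,83),(545,43),(0,347),(555,305)],.02); print('stand yaw',yaw_of(s[1],s[0])-90,yaw_of(s[3],s[2])-90)
b=f([(406,10),(427,390)],.042); print('bar',yaw_of(b[1],b[0]))
r=f([(345,106),(483,97),(355,262),(487,253),(348,153),(484,146)],.0695); print('rest',[yaw_of(r[i+1],r[i])-90 for i in(0,2,4)],r[:4].mean(0))
C=cam('top'); im=eyes.camera('top')
for n in('parallel','short_parallel'):
  for q in eyes.outline_of(n,'top'):
    m=q['region'].astype(np.uint8); c,_=cv2.findContours(m,0,2)
    k=max(c,key=cv2.contourArea); u=unproj(k.reshape(-1,2).astype(float),.016,C)[:,:2]*1000
    rr=cv2.minAreaRect(u.astype(np.float32)); print(n,round(q['p'],2),np.round(rr[0]),np.round(rr[1]),rr[2],im[m>0].mean(0).round())
E
```

```text
stand yaw 12.33919707127086 12.807913821205673
bar 12.086563370544193
rest [np.float64(12.196432844766434), np.float64(12.45764585049632), np.float64(11.47274752817114)] [ 0.59509072 -0.15721518  0.0695    ]
parallel 0.77 [296. 213.] [ 14. 150.] 46.438655853271484 [ 67. 100. 183.]
parallel 0.69 [812. 255.] [159.  12.] 39.014190673828125 [ 69. 100. 182.]
parallel 0.53 [447. 161.] [ 18. 160.] 2.511059284210205 [172. 168. 159.]
short_parallel 0.56 [615. 228.] [ 30. 105.] 14.428196907043457 [170. 167. 159.]
```

The rest is aligned to within 0.5°. Next I go to the parallel.

```bash
python3 -m handwheel '[[-7,36,10,0,0,9,0.5],[-14,72,20,0,0,18,0.5],[-21,108,30,0,0,28,0.5],[-28,144,40,0,0,38,0.5],[-35,180,45,0,0,48,0.5],[-42,216,45,0,0,58,0.5],[-49,252,45,0,0,68,0.5],[-56,290,45,0,0,76,0.5],[-63,328,45,0,0,84,0.5],[-63,328,45,0,0,84,0.5],[-63,328,45,0,0,84,0.5]]'
python3 - <<'E'
from h import *
o=env.get_obs(); print(o['eef_pos'],Ro.from_quat(o['tool_rot']).as_matrix()[:,0])
im=eyes.camera('wrist'); cv2.imwrite('pics/w6.png',im[:,:,::-1]); np.savez('w6.npz',p=o['eef_pos'],q=o['tool_rot'])
C=cam('wrist',o)
for q in eyes.outline_of('parallel','wrist'):
    m=q['region'].astype(np.uint8); c,_=cv2.findContours(m,0,2)
    k=max(c,key=cv2.contourArea); u=unproj(k.reshape(-1,2).astype(float),.016,C)[:,:2]*1000
    rr=cv2.minAreaRect(u.astype(np.float32)); print(round(q['p'],2),np.round(rr[0],1),np.round(rr[1]),rr[2],im[m>0].mean(0).round())
E
```

```text
time: 15.68
eef_pos: [0.4471, 0.1615, 0.1966]
tool_rot: [0.691, 0.723, -0.001, -0.0]
contact_force: [-0.2, -0.1, -0.4]
width: 0.5
grasp_force: 0.0
[0.44711464 0.16150326 0.19660665] [-4.53469767e-02  9.98971174e-01 -4.95010556e-04]
0.95 [ 385.8 -128.1] [65. 26.] 1.041500210762024 [18. 91. 37.]
0.76 [298.4 216.1] [ 19. 161.] 43.81913757324219 [ 23.  65. 134.]
0.63 [446.4 165.3] [ 14. 159.] 3.5387179851531982 [123. 127. 123.]
0.57 [767.3 226. ] [67. 21.] 38.118064880371094 [ 23.  56. 111.]
```

View pics/w6.png

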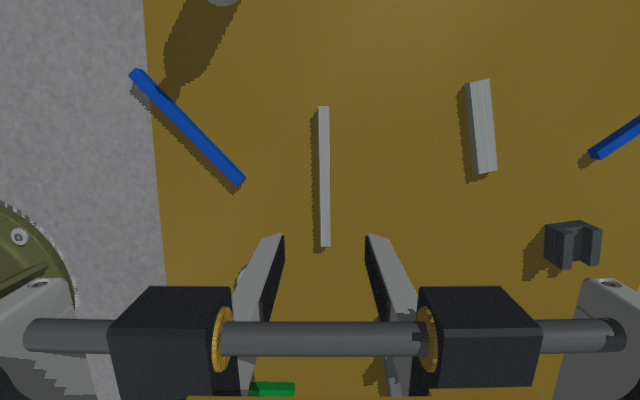

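The long grey parallel runs from (323,107) to (325,247) in the image and measures 159 × 14 mm, so it is the right bar. The short one is at (482,127). Descending to grip.

```bash
python3 -m handwheel '[[-1,2.5,-50,0,0,0.5,0.4],[-1,2.5,-105,0,0,0.5,0.4],[-1,2.5,-155,0,0,0.5,0.4],[-1,2.5,-180,0,0,0.5,0.4],[-1,2.5,-191,0,0,0.5,0.4],[-1,2.5,-191,0,0,0.5,0.4],[-1,2.5,-191,0,0,0.5,0],[-1,2.5,-191,0,0,0.5,0],[-1,2.5,-191,0,0,0.5,0],[-1,2.5,-191,0,0,0.5,0],[-1,2.5,-191,0,0,0.5,0]]'
```

```text
time: 17.15
eef_pos: [0.4464, 0.1643, 0.007]
tool_rot: [0.687, 0.726, 0.0, 0.0]
contact_force: [-2.4, -1.3, 7.1]
width: 0.127
grasp_force: 30.0
```

```bash
python3 -m handwheel '[[0,0,20,0,0,0,0],[0,0,60,0,0,0,0],[0,0,110,0,0,0,0],[0,0,150,0,0,0,0],[14,-27,160,0,0,1,0],[28,-54,160,0,0,2,0],[42,-82,160,0,0,3,0],[56,-110,160,0,0,4,0],[70,-137,160,0,0,5,0],[84,-164,160,0,0,6,0],[98,-192,160,0,0,7,0],[112,-220,150,0,0,8,0],[125,-245,130,0,0,9,0],[133,-260,115,0,0,9.3,0],[137,-268.5,100,0,0,9.3,0],[137,-268.5,95,0,0,9.3,0],[137,-268.5,95,0,0,9.3,0],[137,-268.5,95,0,0,9.3,0]]'
python3 - <<'E'
from h import *
o=env.get_obs(); print(o['eef_pos'],Ro.from_quat(o['tool_rot']).as_matrix().round(4).tolist(),o['moment'],o['contact_force'])
im=eyes.camera('wrist'); np.savez('w7.npz',p=o['eef_pos'],q=o['tool_rot']); cv2.imwrite('pics/w7f.png',im[:,:,::-1])
C=cam('wrist',o); uv=proj([[.5714,-.0507,.0695],[.5836,-.1043,.1]],C); print(uv)
u,v=uv[0].astype(int); y0=max(0,v-70);x0=max(0,u-100); print(x0,y0)
cv2.imwrite('pics/w7.png',cv2.resize(im[y0:y0+150,x0:x0+200,::-1],None,fx=4,fy=4,interpolation=cv2.INTER_CUBIC))
E
```

```text
time: 19.4
eef_pos: [0.5832, -0.1038, 0.1022]
tool_rot: [0.626, 0.78, 0.0, 0.0]
contact_force: [-0.3, -0.2, -2.0]
width: 0.121
grasp_force: 30.0
[ 0.58323666 -0.10383295  0.10218788] [[-0.2163, 0.9763, 0.0009], [0.9763, 0.2163, -0.0002], [-0.0004, 0.0009, -1.0]] [-0.03292445 -0.09876131 -0.03857724] [-0.27189841 -0.22046531 -1.96854203]
[[324.50479786 149.13942686]
 [325.09620491 247.97166106]]
224 79
```

View pics/w7.png

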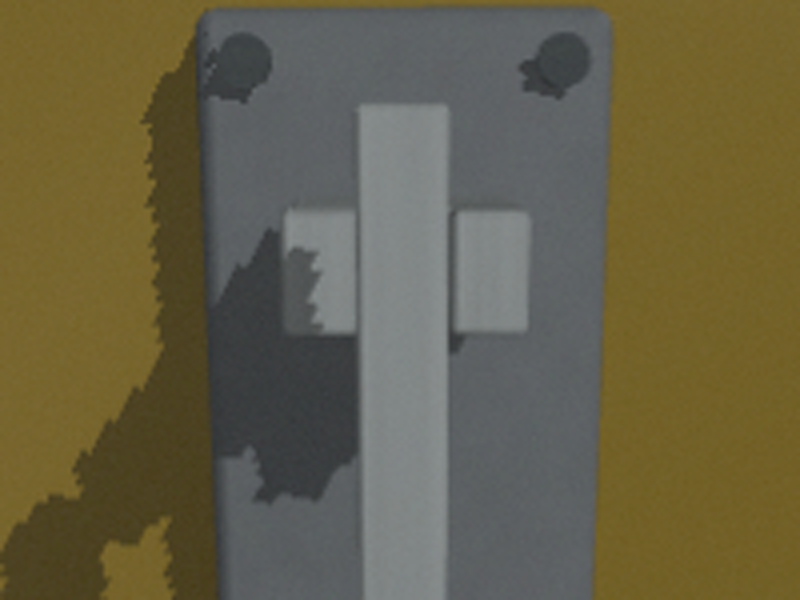

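```bash
python3 - <<'E'
from h import *
d=np.load('w7.npz'); C=cam('wrist',{'eef_pos':d['p'],'tool_rot':d['q']})
f=lambda L,z: unproj(np.array(L)/4+[224,79],z,C)
s=f([(200,30),(219.5,590),(610,30),(594,590)],.02); e=(s[:2]+s[2:])/2
print('stand yaw',yaw_of(s[1],s[0])-90,yaw_of(s[3],s[2])-90,np.linalg.norm(s[0]-s[2]))
b=f([(358,106),(449,106),(364,595),(447,595)],.1115); c=(b[::2]+b[1::2])/2
print('bar',yaw_of(c[1],c[0])-90,np.linalg.norm(b[0]-b[1]),np.linalg.norm(b[2]-b[3]),'end',c[0])
g=f([(285,210),(528,210),(284,333),(529,333)],.0695); print('fixed',g.mean(0),yaw_of(g[0],g[1]),yaw_of(g[2],g[3]),np.linalg.norm(g[0]-g[1]))
th=np.radians(12.6); X=np.array([np.cos(th),np.sin(th),0]);Y=np.array([-np.sin(th),np.cos(th),0])
F=np.array([.5714,-.0507,0]); print('x off: stand edges',(e-F)@X*1e3,'bar',(c-F)@X*1e3,'fixed',(g.mean(0)-F)@X*1e3, 'rest meas',(np.array([.5952,-.1572,0])-F)@X*1e3)
print('y: fixed',(g.mean(0)-F)@Y*1e3,'bar far end',(c[0]-F)@Y*1e3,'want 25')
E
```

```text
stand yaw 12.350789499043216 13.088165502589007 0.07727636301979598
bar 12.757712034351982 0.011291432136968106 0.011345842168597704 end [ 0.56584392 -0.02503544  0.1115    ]
fixed [ 0.57181023 -0.04923838  0.0695    ] 12.487816372247691 12.48330248263476 0.03832972953827459
x off: stand edges [0.70583496 0.93891137] bar [0.17628331 0.353289  ] fixed 0.7191908738378086 rest meas -0.005436274589658078
y: fixed 1.3369350523599308 bar far end 26.258494747155336 want 25
```

```bash
python3 -m handwheel '[[0.4,0.1,-10,0,0,0,0],[0.4,0.1,-20,0,0,0,0],[0.4,0.1,-24,0,0,0,0],[0.4,0.1,-27,0,0,0,0],[0.4,0.1,-29,0,0,0,0],[0.4,0.1,-29,0,0,0,0]]'
```

```text
time: 20.2
eef_pos: [0.5835, -0.1042, 0.0725]
tool_rot: [0.626, 0.78, 0.0, 0.0]
contact_force: [-0.4, 0.4, -2.1]
width: 0.127
grasp_force: 30.0
```

```bash
python3 -m handwheel '[[0,0,-2,0,0,0,0],[0,0,-4,0,0,0,0],[0,0,-5,0,0,0,0],[0,0,-6,0,0,0,0],[0,0,-7,0,0,0,0],[0,0,-7,0,0,0,0]]'
```

```text
time: 20.95
eef_pos: [0.5834, -0.1042, 0.0654]
tool_rot: [0.626, 0.78, -0.0, -0.0]
contact_force: [-0.8, 0.0, -2.4]
width: 0.12
grasp_force: 30.0
```

```bash
python3 -m handwheel '[[0,0,-0.5,0,0,0,0],[0,0,-1,0,0,0,0],[0,0,-1,0,0,0,0]]'; python3 -m handwheel '[[0,0,-0.5,0,0,0,0],[0,0,-1,0,0,0,0],[0,0,-1,0,0,0,0]]'
```

```text
time: 21.32
eef_pos: [0.5835, -0.1042, 0.0647]
tool_rot: [0.626, 0.78, 0.0, 0.0]
contact_force: [-1.2, 1.7, 1.5]
width: 0.129
grasp_force: 30.0
time: 21.7
eef_pos: [0.5837, -0.1042, 0.0646]
tool_rot: [0.626, 0.78, 0.0, 0.0]
contact_force: [-5.8, 1.6, 10.8]
width: 0.121
grasp_force: 30.0
```

```bash
python3 -m handwheel '[[0,0,0.8,0,0,0,0],[0,0,0.8,0,0,0,0.3],[0,0,0.8,0,0,0,0.3],[0,0,0.8,0,0,0,0.35],[0,0,0.8,0,0,0,0.35],[0,0,20,0,0,0,0.35],[0,0,50,0,0,0,0.35],[0,0,90,0,0,0,0.35],[-40,0,130,0,0,0,0.35],[-80,0,150,0,0,0,0.35],[-80,0,150,0,0,0,0.35],[-80,0,150,0,0,0,0.35]]'
python3 - <<'E'
from h import *
for n,c in(("parallel","scene"),("rest_slot","top"),("parallel","top"),("short_parallel","top"),("ring_gauge","top")):
    eyes.camera(c); print(n,[(np.round(d['location'],3).tolist(),round(d['p'],2)) for d in eyes.mark_of(n,c)[:5]])
im=eyes.camera('wrist'); o=env.get_obs(); print(o['contact_force'],o['time'])
cv2.imwrite('pics/w8.png',im[:,:,::-1])
im=eyes.camera('scene'); C=cam('scene'); u,v=proj([.5836,-.1043,.06],C)[0].astype(int); a,b=max(0,v-60),max(0,u-80)
cv2.imwrite('pics/s8.png',cv2.resize(im[a:a+120,b:b+160,::-1],None,fx=5,fy=5,interpolation=cv2.INTER_CUBIC))
E
```

```text
time: 23.2
eef_pos: [0.5038, -0.1042, 0.214]
tool_rot: [0.626, 0.78, 0.0, 0.0]
contact_force: [1.0, -0.4, 0.7]
width: 0.351
grasp_force: 0.0
parallel [([0.296, 0.219, -0.002], 0.82), ([0.814, 0.255, 0.001], 0.56), ([0.582, -0.106, 0.058], 0.55), ([0.338, -0.134, -0.0], 0.53)]
rest_slot []
parallel [([0.296, 0.213, 0.006], 0.56), ([0.813, 0.258, 0.0], 0.55)]
short_parallel [([0.616, 0.23, 0.001], 0.65)]
ring_gauge [([0.37, 0.035, 0.003], 0.44)]
[-0.2392366  -0.69905094  0.16961278] 23.75
```

View pics/s8.png

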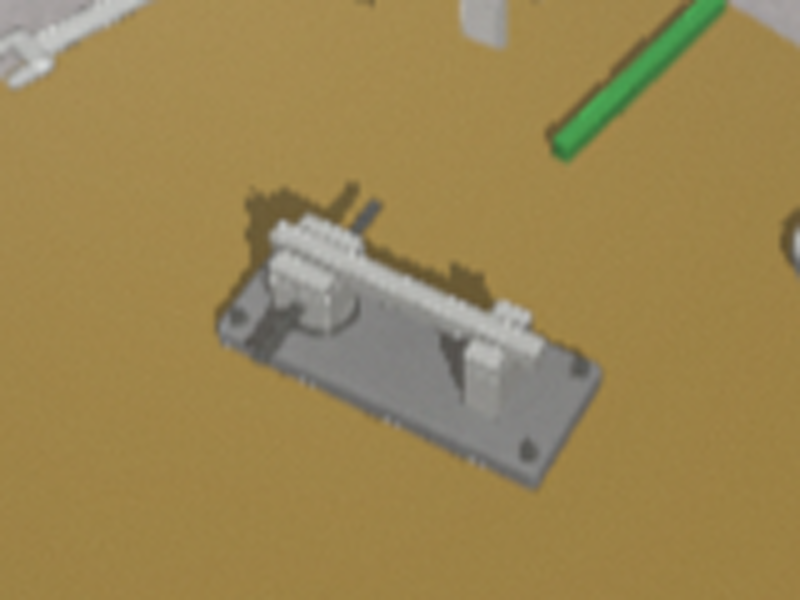

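View pics/w8.png

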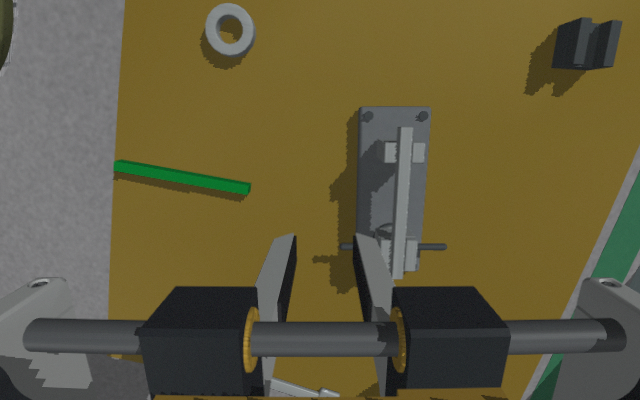

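The scene view shows the parallel in both slots, spanning (275,235) to (540,345) in the crop. The wrist view agrees, with the bar over the stand's middle. The torque rise also fits a bite about 0.8 rad before alignment. Handing in.

```bash
python3 -c "
from plant import env
print(env.job_done())"
```

```text
the job is handed in; nothing more can be done
None
```

I handed the job in at about 24 s; no verdict came back. The screw rest is tightened about 0.8 rad past the bite (judged from the push force) and lined up to about 0.5°, the long parallel lies in both slots near the middle of the stand, and the arm touched nothing else on the bench.

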